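# Put the bench shaker into third

### The job

Put the bench shaker into third: with the fingertips, push its gear lever along the H-shaped gate, through neutral and across to the right, then forward (away from the robot) all the way into the third slot, the far right one, marked with three pips. Only push the lever: do not lift its pull-up knob, and leave the vial and bung on the shaker's platform and everything else on the bench where they stand. Finish with the hand clear of the lever.

Things in the scene. Friction and masses are not known exactly. Their poses are not given: they have to be found in the camera images.
- shaker: White bench shaker, fixed to the bench. Origin on the bench under the neutral centre of the gate; x axis forward (away from the robot), y left, z up. Drive box 150 (x) x 124 (y) mm round the origin, its steel gate plate 94 x 84 mm, top 92 mm above the bench. Platform at its right spans y -70 to -200 mm, x +-55 mm: mat 55 mm, wire rail 66 mm above the bench.
- gate_center (a point): Neutral centre of the H gate, on the plate's top; axes as the shaker's. A cross channel 18 mm wide (neutral) joins the slots, 16 mm wide, centred 20 mm left and 20 mm right of here, which run 30 mm forward and 30 mm back. First slot far left, second near left, third far right, fourth near right, marked by 1, 2, 3 and 4 black pips.
- third_slot (a point): Where the lever's axis crosses the plate with the lever fully home in the third slot: 25 mm forward and 20 mm right of gate_center. Axes as the shaker's.
- knob_center (a point): Middle of the lever's round black knob, 35 mm wide, 45 mm tall (point 24 mm over its underside), on a steel rod 10 mm thick, z along the rod. The lever pivots 28 mm above the bench under gate_center; this point is 127 mm from the pivot: 155 mm above the bench when upright, about 140 mm home in the third slot, then about 47 mm forward and 37 mm right of gate_center.
- selector_across (a joint): Sideways lean of the lever, rad: 0 in the middle, positive to the right (-y of the shaker); about -0.32 in the left slots, +0.32 (0.27 to 0.37) in the right ones. Starts at the left, anywhere from the first slot through neutral to the second. Crosses only along the cross channel. Stays where it is left; about 2.5 N at the knob moves it.
- selector_fore (a joint): Forward lean of the lever, rad: 0 in neutral, positive forward (+x of the shaker). The cross channel lets it pass between -0.06 and +0.06; it stops at about +0.38 at the forward end and -0.38 at the back end of a slot. Stays where it is left.
- selector_lift (a joint): How far the knob has been pulled up along the rod, m: 0 down (as it starts and must stay), 0.020 fully up. Pulling it up takes about 9 N, and it stays up.
- tray_vial: Loose glass vial with a red cap, 30 mm wide, 58 mm tall, standing on the shaker's platform. Origin under its centre. Leave alone.
- tray_bung: Loose black rubber bung, 32 mm wide, 26 mm tall, on the shaker's platform. Origin under its centre. Leave alone.
- flask: Loose conical flask, 91 mm wide, 146 mm tall, at the back left of the bench. Origin under its centre. Leave alone.
- jar: Loose blue-lidded salt jar, 64 mm wide, 75 mm tall, at the back right. Origin under its centre. Leave alone.
- small_vial: Loose black-capped vial, 30 mm wide, 58 mm tall, at the back. Origin under its centre. Leave alone.
- small_bottle: Loose small white bottle with a black cap, 48 mm wide, 85 mm tall, at the back. Origin under its centre. Leave alone.
- beaker: Loose beaker, 68 mm wide, 75 mm tall, at the front right. Origin under its centre. Leave alone.
- stopper: Loose glass stopper, 30 mm wide, 32 mm tall, left of the shaker. Origin under its centre. Leave alone.

How it is judged (in metres and radians):
On the way, in this order (a step that is already met when the one before it is completed fails the run):
1. the lever is across at the right, still in neutral (value of joint selector_across above 0.22 rad and value of joint selector_fore between -0.15 and 0.15 rad), for 0.05 s.
2. the lever is forward in the third slot (value of joint selector_across above 0.2 rad and value of joint selector_fore above 0.32 rad), for 0.2 s.
At the end, for the whole second after the job is handed in: The lever rests all the way forward in the third slot (selector_across over 0.20 rad, selector_fore over 0.32 rad of the 0.38 at the end, so the knob is within about 7 mm of its stop), at rest, with its knob not pulled up (all of step 2 and velocity of joint selector_fore below 0.05 rad/s and value of joint selector_lift below 0.006 m); the robot touches nothing.
It fails at once if the knob is pulled up more than 6 mm (value of joint selector_lift above 0.006 m).
It fails at once if the vial, the bung or another loose thing on the bench is moved by more than 20 mm, lifted or tipped (distance of any of tray_vial, tray_bung, flask, jar, small_vial, small_bottle, beaker, stopper from where it was at the start of the episode above 0.02 m or angle between any of tray_vial, tray_bung, flask, jar, small_vial, small_bottle, beaker, stopper's own z axis and vertical above 0.35 rad).
It also fails if it takes over 64 s, if anything falls off the work surface, if the arm or the gripper's body presses on something with over 40 N, if the wrist force passes 120 N, or if a joint passes its speed limit or range.

### The arm

A 6-joint arm with a two-finger parallel gripper is mounted at the origin on the work surface; the furniture and walls round the work are solid. World frame = base frame: x ahead of the robot, y to its left, z up, the work surface at z = 0. Lengths are in mm, angles in rad, forces in N, time in s.
With the tool pointing down it reaches from about 275 to 750 mm from the base axis. Payload 10.2 kg.
Tool frame: the origin (TCP) lies at the very end of the fingers, on their centre line; the grasp point (between the pads) lies bot.pinch_z behind it (bot.pinch_z is the distance from the TCP to the grasp point, in mm); z points along the fingers, y is the line along which they close (so a half turn about z gives the same grasp; the last joint's range is limited). The gripper opens to 85 mm and grips with 20 to 120 N. Pads are 22 mm wide; open, the fingers measure 114 mm over their backs; the gripper's body (76 mm by 85 mm) begins 54 mm behind the grasp point. The pads swing forward as they close: fully open they stand 13 mm farther back than shut.
Start: joints at [-1.433, 0.313, 1.498, -0, 1.331, -0.223], TCP at [185.325, -491.208, 202.594] pointing down, gripper open.
Joint ranges: [-2.94, 2.94], [-0.97, 2.17], [0.19, 2.56], [-1.23, 4.37], [0.02, 3.11], [-2.88, 2.88]. Speed limits (rad/s): [2.39, 2.39, 3.01, 3.14, 3.14, 3.14].

### API

Orientations are given as [roll, pitch, yaw] about the fixed x, y, z axes, in that order (R = Rz(yaw) Ry(pitch) Rx(roll)).
In Python, from workcell import bot gives the robot as it stands.
- The arm moves only by the shell command python3 -m inch 'ROWS' [FORCE]. ROWS is JSON, one flat list of numbers, 7 for each row, row after row: the shift along the tool's x, y, z in m, then the turn, a rotation vector about the tool's x, y, z in degrees, then the opening, from 0 (shut) to 1 (fully open). In form: [dx, dy, dz, rx, ry, rz, hand, dx, dy, dz, rx, ry, rz, hand, ...]. A call has 1 to 5 rows; each row shifts and turns the commanded pose from where the row before left it, along the tool's axes as they then stand; what a row does not reach is not made up. A row lasts 1/12 s, in which the tool goes at most 41.7 mm and 7.16 degrees, less where a joint would pass 70% of its speed; a pose out of reach is approached as far as the arm can. A call with a gripper value outside its range is refused whole. The fingers move at their own pace and stop on an object; FORCE is the grip in N (left out, the last holds). Time passes only in rows, so rows that do not move let the fingers close. It gives the time, the measured TCP pose, the force, the opening and the grip force at its end, in the units of the state.
- bot.get_obs(): the state, without advancing time (a new reading comes with each control period).
- bot.read_camera(name): name is "side" or "top"; returns (picture, depth): 420x560x3 uint8, red, green, blue; 420x560 float32, mm along the optical axis (not along the pixel's ray), 0 where there is no reading.
- bot.camera_params(name): a dict with "K" (3x3 intrinsics, pixels), "k1" (the pictures are not rectified: a ray, as slopes to the right and down, at radius r is drawn at 1 + k1 r^2 times it, then the intrinsics apply), "pose" (4x4, takes a point from camera to world coordinates). Camera axes: x right, y down, z forward; pixel columns grow to the right and rows downward; lengths in mm; the calibration is good to about 2 mm. A picture is of the moment at which its call begins. camera_params takes no time and is no camera call.
- bot.job_done(): hands the job in; it is judged then, once.
The state is a dict: "time": time; "q": joint angles; "joint_vel": joint speeds; "joint_torque": joint torques, N m; "ee_pos": TCP position; "eef_rot": TCP orientation; "contact_force": force on the tool from outside, world axes, zero at the start; "wrist_torque": the same for the moment, N m; "width": opening from 0.0 (shut) to 1.0 (fully open); "grasp_force": force on a finger pad.
Only numpy, scipy, OpenCV 4.12 (cv2) and the standard library are available. Lean on these libraries where they do the work, as an engineer would, in place of code of your own. Each camera call takes 0.05 s, during which the arm holds its last target. There are 200 camera calls.

## Working session

There is one attempt and no reset: what is moved stays moved. The work goes in short steps, Python scripts to look and compute and a shell command to move; the robot and the scene stay as the last step left them, time stands still between calls to the robot, and variables do not carry over. Pictures are saved under pics/ and viewed, at most 10 in all, crops included, and the job is handed in when it is done.

```bash
mkdir -p pics; cat > h.py <<'E'
import numpy as np,cv2
from workcell import bot
def world(n,uv,z=None,d=None):
    p=bot.camera_params(n);K=np.array(p['K']);T=np.array(p['pose'])
    m=((np.array(uv,float)-K[:2,2])/[K[0,0],K[1,1]])
    s=m.copy()
    for _ in range(20): s=m/(1+p['k1']*(s@s))
    r=np.r_[s,1]
    if d is not None: return T[:3,:3]@(r*d)+T[:3,3]
    w=T[:3,:3]@r; return T[:3,3]+w*(z-T[2,3])/w[2]
E
python3 - <<'E'
from h import *
for n in('side','top'):
    a,d=bot.read_camera(n);cv2.imwrite(f'pics/{n}0.png',a[...,::-1]);np.savez(f'{n}0.npz',a=a,d=d)
    print(n,np.round(bot.camera_params(n)['pose'],2).tolist())
o=bot.get_obs();print(o['ee_pos'],o['eef_rot'],o['time'],bot.pinch_z)
E
```

```text
side [[0.98, -0.09, 0.17, 404.65], [-0.2, -0.54, 0.82, -758.8], [0.02, -0.83, -0.55, 671.07], [0.0, 0.0, 0.0, 1.0]]
top [[-0.01, -0.99, 0.15, 416.23], [-1.0, 0.01, 0.0, 17.17], [-0.0, -0.15, -0.99, 1234.61], [0.0, 0.0, 0.0, 1.0]]
[ 185.28072595 -490.93645397  202.08036681] [-3.14043557e+00 -2.37291141e-04  3.60776994e-01] 0.1 18.700000000000003
```

View pics/top0.png

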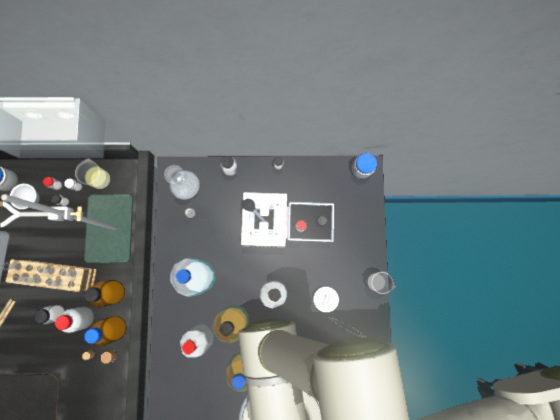

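View pics/side0.png

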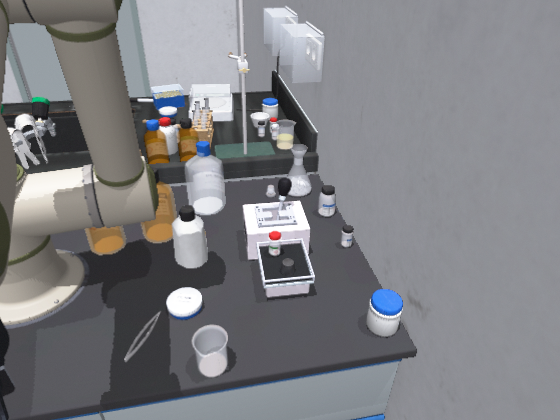

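The top view shows the white drive box at about (264,220), the black knob at about (249,204) (first slot, far left) and the platform at about (312,222). Next I'll measure these and enlarge a crop.

```bash
python3 - <<'E'
from h import *
f=np.load('top0.npz');a,d=f['a'],f['d']
c=a[180:260,225:345];s=np.load('side0.npz')['a'][165:305,230:330]
im=np.zeros((530,800,3),np.uint8);im[:320,:480]=cv2.resize(c,None,fx=4,fy=4,interpolation=2)
im[:420,485:785]=cv2.resize(s,None,fx=3,fy=3,interpolation=2)
cv2.imwrite('pics/c0.png',im[...,::-1])
# box top by depth
P=np.array([[world('top',(u,v),d=d[v,u]) for u in range(225,345)] for v in range(180,260)])
Z=P[...,2]
m=((abs(Z-90)<10)&(c.min(2)>110)).astype(np.uint8)
n,l,st,_=cv2.connectedComponentsWithStats(m);i=1+st[1:,4].argmax()
pts=P[l==i][:,:2].astype(np.float32);print('box',cv2.minAreaRect(pts),np.median(Z[l==i]),st[i])
k=(Z>125)&(c.max(2)<90);print('knob',k.sum(),P[k].mean(0),P[k].max(0),P[k].min(0),np.argwhere(k).mean(0)[::-1]+[225,180])
r=(c[...,0]>130)&(c[...,1]<80);print('red',P[r].mean(0),r.sum())
E
```

```text
Traceback (most recent call last):
  File "h.py", line 4, in world
    p=bot.camera_params(n);K=np.array(p['K']);T=np.array(p['pose'])
ValueError: time passes only in moves, steps and waits
```

View pics/c0.png

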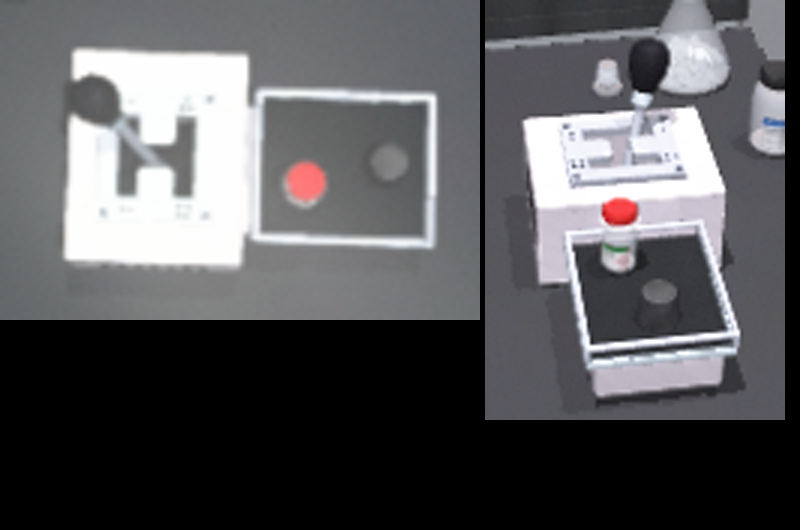

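The crop shows the lever in the first slot (far left), the knob at crop (93,99), i.e. top pixel (248,205). The box is turned by only a degree or two. The vial is on the platform near the box and the bung is further right.

```bash
sed -i 's/^def world/CP={n:bot.camera_params(n) for n in ("top","side")}\ndef world/; s/p=bot.camera_params(n);/p=CP[n];/' h.py; cat > m.py <<'E'
from h import *
def measure(a,d):
    c=a[180:260,225:345]
    P=np.array([[world('top',(u,v),d=d[v,u]) for u in range(225,345)] for v in range(180,260)]);Z=P[...,2]
    return c,P,Z
if __name__=='__main__':
    f=np.load('top0.npz');c,P,Z=measure(f['a'],f['d'])
    m=((abs(Z-90)<10)&(c.min(2)>110)).astype(np.uint8)
    n,l,st,_=cv2.connectedComponentsWithStats(m);i=1+st[1:,4].argmax()
    print('box',cv2.minAreaRect(P[l==i][:,:2].astype(np.float32)),np.median(Z[l==i]),st[i])
    k=(Z>125)&(c.max(2)<90);print('knob',k.sum(),P[k].mean(0),P[k].max(0),P[k].min(0))
    r=(c[...,0]>130)&(c[...,1]<80);print('red',P[r].mean(0))
    # box corners by ray on plane z=92 from crop/4 pixels
    for uv in [(72,48),(248,54),(243,265),(65,259)]: print(world('top',(225+uv[0]/4-.4,180+uv[1]/4-.4),z=92).round(1))
    for z in (60,):print('rail',world('top',(225+258/4,180+92/4),z=66),world('top',(225+432/4,180+244/4),z=66))
E
python3 m.py
```

```text
box ((568.4727172851562, 47.23748779296875), (123.88324737548828, 150.56443786621094), 87.69303131103516) 87.32799703686726 [  17   13   45   54 1852]
knob 8 [600.50080356 101.44113651 158.29738292] [608.24888524 104.83228555 164.61290879] [594.13389529  98.27507558 149.35282647]
red [nan nan nan]
[646.7 107.9  92. ]
[641.5 -17.7  92. ]
[491.1 -12.5  92. ]
[496.2 112.1  92. ]
rail [617.20454734 -26.61217501  66.        ] [ 505.81724242 -149.91613342   66.        ]m.py:12: RuntimeWarning: Mean of empty slice.
  r=(c[...,0]>130)&(c[...,1]<80);print('red',P[r].mean(0))
  ret = um.true_divide(
```

```bash
cat >> h.py <<'E'
G=np.array([568.9,47.4]);YAW=-0.037
Rm=np.array([[np.cos(YAW),np.sin(YAW)],[np.sin(YAW),-np.cos(YAW)]]) # rows: fwd,right
def loc(p): return np.r_[Rm@(np.array(p[:2])-G),p[2:3]].round(1)
E
python3 - <<'E'
from h import *
print('knob',loc(world('top',(248.2,204.6),z=150)),loc(world('top',(248.2,204.6),z=140)))
print('redcap',loc(world('top',(225+306/4-.4,180+182/4-.4),z=113)))
for n,uv,z in[('sb',(229,162),85),('sv',(279,162),58),('flask',(183,185),80),('bigbottle',(183,276),160)]:print(n,loc(world('top',uv,z=z)))
o=bot.get_obs();print('tcp',loc(o['ee_pos']))
E
python3 -m inch '[0,0,-0.02,0,0,7,0, 0,0,-0.02,0,0,7,0, 0,0,0,0,0,7,0, 0,0,0,0,0,1.8,0, 0,0,0,0,0,0,0]' 20
python3 - <<'E'
from h import *
o=bot.get_obs();print(loc(o['ee_pos']),o['eef_rot'],o['time'],o['contact_force'],o['width'])
E
```

```text
knob [ 28.7 -41.7 150. ] [ 30.4 -42.4 140. ]
redcap [-18.2 104.4 113. ]
sb [ 163.2 -107.    85. ]
sv [175.1  38.1  58. ]
flask [  92.  -237.3   80. ]
bigbottle [-166.2 -202.9  160. ]
tcp [-363.4  552.2  202.1]
time: 0.52
ee_pos: [185.3, -491.1, 242.5]
eef_rot: [-3.141, 0.0, -0.038]
contact_force: [-0.1, -0.5, 0.1]
width: 0.302
grasp_force: 0.0
[-363.4  552.3  242.5] [-3.14126123e+00  6.73692480e-05 -3.82599802e-02] 0.5167 [-0.07074845 -0.47883671  0.05691757] 0.30183994333066316
```

```bash

M='python3 -m inch'
python3 -m inch '[0.022,-0.0296,0,0,0,0,0, 0.022,-0.0296,0,0,0,0,0, 0.022,-0.0296,0,0,0,0,0, 0.022,-0.0296,0,0,0,0,0, 0.022,-0.0296,0,0,0,0,0]' >/dev/null
python3 -m inch '[0.022,-0.0296,0,0,0,0,0, 0.022,-0.0296,0,0,0,0,0, 0.022,-0.0296,0,0,0,0,0, 0.022,-0.0296,0,0,0,0,0, 0.022,-0.0296,0,0,0,0,0]' >/dev/null
python3 -m inch '[0.022,-0.0296,0,0,0,0,0, 0.022,-0.0296,0,0,0,0,0, 0.022,-0.0296,0,0,0,0,0, 0.022,-0.0296,0,0,0,0,0, 0.022,-0.0296,0,0,0,0,0]' >/dev/null
python3 -m inch '[0.022,-0.0296,0,0,0,0,0, 0.022,-0.0296,0,0,0,0,0, 0.022,-0.0296,0,0,0,0,0, 0.022,-0.0296,0,0,0,0,0, 0,0,0,0,0,0,0]' >/dev/null
cat > s.py <<'E'
from h import *
o=bot.get_obs();f=o['contact_force'];print('tcp fwd,right,z',loc(o['ee_pos']),'yaw',o['eef_rot'].round(3),'t',round(o['time'],2),'F',np.r_[Rm@f[:2],f[2]].round(1),'w',round(o['width'],2))
E
python3 s.py
```

```text
tcp fwd,right,z [ 56.3 -14.7 240.5] yaw [-3.14e+00  2.00e-03 -3.10e-02] t 2.18 F [-0.1 -0.  -0.3] w 0.0
```

```bash

python3 -m inch '[0.015,-0.013,0,0,0,0,0, 0.015,-0.013,0,0,0,0.2,0, 0,0,0,0,0,0,0, 0,0,0.03,0,0,0,0, 0,0,0.03,0,0,0,0]' >/dev/null
python3 -m inch '[0,0,0.03,0,0,0,0, 0,0,0.02,0,0,0,0, 0,0,0,0,0,0,0, 0,0,0,0,0,0,0]' >/dev/null
python3 s.py
python3 - <<'E'
from h import *
im=np.zeros((520,800,3),np.uint8)
a,d=bot.read_camera('top');im[:400,:400]=cv2.resize(a[160:260,210:310],None,fx=4,fy=4)
a,d=bot.read_camera('side');im[:390,410:800]=cv2.resize(a[120:250,220:350],None,fx=3,fy=3)
cv2.imwrite('pics/c1.png',im[...,::-1])
E
```

```text
tcp fwd,right,z [ 84.2 -35.5 132.4] yaw [ 3.142e+00  2.000e-03 -4.000e-02] t 2.93 F [0.1 1.3 1.2] w 0.0
```

View pics/c1.png

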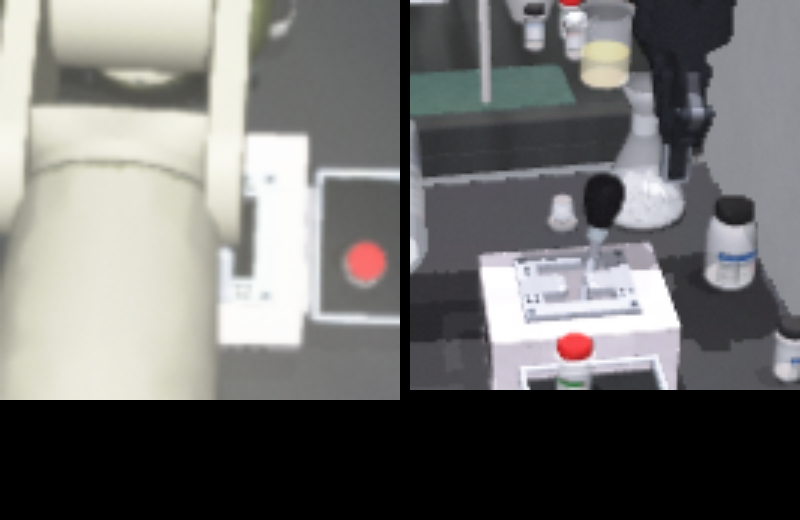

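The arm hides the top view. In the side view the fingers are clear on the far side of the knob (canvas (603,205)). I'll push it back in small steps.

```bash

python3 -m inch '[-0.005,-0.005,0.007,0,0,0,0, -0.015,0,0,0,0,0,0, 0,0,0,0,0,0,0]' >/dev/null; python3 s.py
python3 -m inch '[-0.005,0,0,0,0,0,0, 0,0,0,0,0,0,0]' >/dev/null; python3 s.py
python3 -m inch '[-0.005,0,0,0,0,0,0, 0,0,0,0,0,0,0]' >/dev/null; python3 s.py
python3 -m inch '[-0.005,0,0,0,0,0,0, 0,0,0,0,0,0,0]' >/dev/null; python3 s.py
python3 -m inch '[-0.005,0,0,0,0,0,0, 0,0,0,0,0,0,0]' >/dev/null; python3 s.py
```

```text
tcp fwd,right,z [ 63.9 -41.3 127.3] yaw [-3.142e+00 -1.000e-03 -4.000e-02] t 3.28 F [-0.4  0.3  0.7] w 0.0
tcp fwd,right,z [ 60.  -40.9 127. ] yaw [ 3.142e+00 -2.000e-03 -4.000e-02] t 3.45 F [ 0.4 -0.2 -0.8] w 0.0
tcp fwd,right,z [ 54.9 -41.  126.2] yaw [-3.142e+00 -1.000e-03 -4.100e-02] t 3.62 F [0.3 0.2 2.2] w -0.0
tcp fwd,right,z [ 50.5 -41.2 127. ] yaw [-3.141 -0.004 -0.041] t 3.78 F [ 3.4 -1.   3.7] w -0.0
tcp fwd,right,z [ 45.6 -41.3 127.2] yaw [-3.141 -0.004 -0.041] t 3.95 F [ 4.3 -1.   6.7] w -0.0
```

```bash

python3 -m inch '[-0.005,0,0,0,0,0,0, -0.005,0,0,0,0,0,0, 0,0,0,0,0,0,0]' >/dev/null; python3 s.py
python3 -m inch '[-0.005,0,0,0,0,0,0, -0.002,0,0,0,0,0,0, 0,0,0,0,0,0,0]' >/dev/null; python3 s.py
python3 -m inch '[0.015,0,0,0,0,0,0, 0.01,0,0,0,0,0,0, 0,0,0,0,0,0,0]' >/dev/null; python3 s.py
python3 - <<'E'
from h import *
im=np.zeros((520,800,3),np.uint8)
a,d=bot.read_camera('top');im[:400,:400]=cv2.resize(a[160:260,210:310],None,fx=4,fy=4)
a,d=bot.read_camera('side');im[:390,410:800]=cv2.resize(a[120:250,220:350],None,fx=3,fy=3)
cv2.imwrite('pics/c2.png',im[...,::-1])
E
```

```text
tcp fwd,right,z [ 35.2 -41.3 127. ] yaw [-3.141e+00 -3.000e-03 -4.100e-02] t 4.2 F [ 2.3 -1.3  5.2] w -0.0
tcp fwd,right,z [ 27.8 -41.1 126.1] yaw [-3.142e+00 -1.000e-03 -4.100e-02] t 4.45 F [ 3.3 -0.8  3.5] w 0.0
tcp fwd,right,z [ 53.3 -40.7 124.7] yaw [ 3.141e+00  1.000e-03 -4.100e-02] t 4.7 F [-0.5 -0.2  0.2] w 0.0
```

View pics/c2.png

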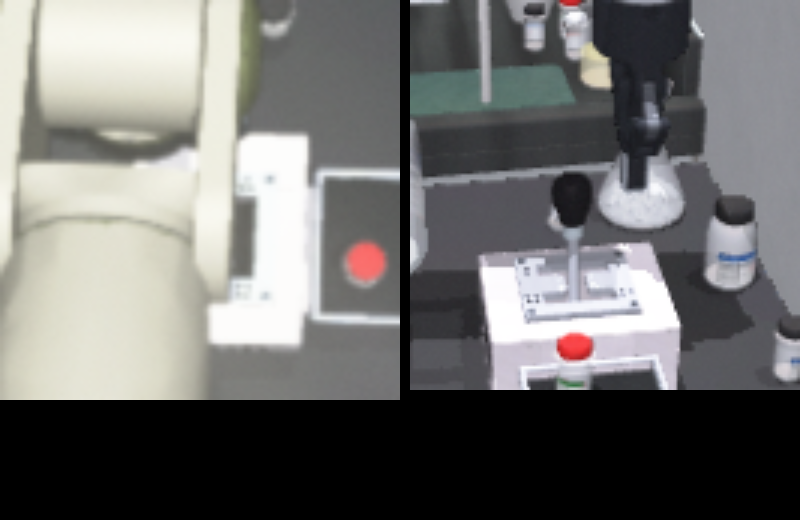

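In the side view the lever now stands upright in fore/aft, with the knob at canvas (573,198), i.e. side pixel (274,186). I'll check its forward position with a ray.

```bash
python3 - <<'E'
from h import *
a,d=bot.read_camera('side');c=a[165:215,255:300]
m=(c.max(2)<60).astype(np.uint8);n,l,st,ce=cv2.connectedComponentsWithStats(m);print(st,ce)
i=1+st[1:,4].argmax();uv=ce[i]+[255,165]
for z in(140,145,148.5,152): print(z,uv,loc(world('side',uv,z=z)))
E
```

```text
[[   0    0   45   50 1753]
 [   0    0    7    4   18]
 [   6    0    1    1    1]
 [   8    0    1    2    2]
 [  15    0    1    1    1]
 [  16    0   29   18  253]
 [   8    3    1    1    1]
 [  12    2    1    1    1]
 [  14    2    2    1    2]
 [   0    5    3    6   13]
 [  13    4    1    1    1]
 [   4    8    5    3    6]
 [  13    9    1    1    1]
 [  12   13   14   18  196]
 [  31   29    1    1    1]] [[21.39018825 28.2207644 ]
 [ 2.05555556  1.72222222]
 [ 6.          0.        ]
 [ 8.          0.5       ]
 [15.          0.        ]
 [32.07905138  5.26086957]
 [ 8.          3.        ]
 [12.          2.        ]
 [14.5         2.        ]
 [ 0.61538462  7.46153846]
 [13.          4.        ]
 [ 5.83333333  9.5       ]
 [13.          9.        ]
 [18.69387755 20.84693878]
 [31.         29.        ]]
140 [287.07905138 170.26086957] [  50.5 -128.9  140. ]
145 [287.07905138 170.26086957] [  48.8 -120.   145. ]
148.5 [287.07905138 170.26086957] [  47.5 -113.8  148.5]
152 [287.07905138 170.26086957] [  46.3 -107.6  152. ]
```

```bash
python3 - <<'E'
from h import *
for z in(145,148.5,152): print(z,loc(world('side',(273.7,185.8),z=z)))
E
python3 -m inch '[0,-0.025,0,0,0,0,0, 0,-0.025,0,0,0,0,0, 0,0,0,0,0,0,0, -0.027,0,0,0,0,0,0, -0.026,0,0,0,0,0,0]' >/dev/null
python3 -m inch '[0,0,0,0,0,0,0, 0,0,0,0,0,0,0]' >/dev/null; python3 s.py
```

```text
145 [  1.8 -46.2 145. ]
148.5 [  0.9 -40.5 148.5]
152 [ -0.  -34.8 152. ]
tcp fwd,right,z [ -1.1 -91.2 126. ] yaw [ 3.141  0.    -0.04 ] t 5.43 F [ 0.8  0.5 -0.1] w 0.0
```

The knob is at forward 0.9 mm, right -40.5 mm and z 148.5, as expected for neutral on the left. Next I push right.

```bash

python3 -m inch '[0,0.008,0,0,0,0,0, 0,0.008,0,0,0,0,0, 0,0.005,0,0,0,0,0, 0,0,0,0,0,0,0]' >/dev/null; python3 s.py
python3 -m inch '[0,0.005,0,0,0,0,0, 0,0.005,0,0,0,0,0, 0,0,0,0,0,0,0]' >/dev/null; python3 s.py
python3 -m inch '[0,0.005,0,0,0,0,0, 0,0.005,0,0,0,0,0, 0,0,0,0,0,0,0]' >/dev/null; python3 s.py
```

```text
tcp fwd,right,z [  0.5 -69.1 125.8] yaw [-3.141e+00 -1.000e-03 -4.200e-02] t 5.77 F [ 0.2 -0.7  1.2] w -0.0
tcp fwd,right,z [  1.4 -60.7 128.2] yaw [-3.139 -0.005 -0.041] t 6.02 F [-1.6 -6.  13.2] w -0.0
tcp fwd,right,z [  2.9 -51.2 130.6] yaw [-3.139 -0.011 -0.041] t 6.27 F [ -1.1 -10.3  27. ] w -0.0
```

```bash
python3 - <<'E'
from h import *
a,d=bot.read_camera('side');cv2.imwrite('pics/c3.png',cv2.resize(a[110:240,210:370],None,fx=4.5,fy=4.5,interpolation=2)[...,::-1])
E
```

```text
(no output)
```

View pics/c3.png

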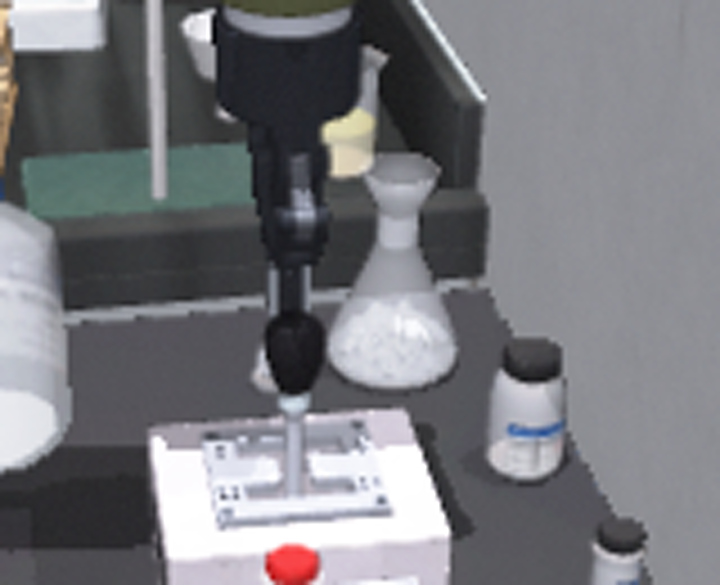

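The side view shows the knob at canvas (295,350), i.e. side pixel (275.5,187.8), with the fingers directly behind it and the lever apparently little moved. I'll check the projected position.

```bash
cat > k.py <<'E'
from h import *
def proj(n,fwd,right,z):
    p=CP[n];K=np.array(p['K']);T=np.array(p['pose']);w=np.r_[G+Rm.T@[fwd,right],z]
    c=T[:3,:3].T@(w-T[:3,3]);s=c[:2]/c[2];s=s*(1+p['k1']*(s@s));return s*[K[0,0],K[1,1]]+K[:2,2]
if __name__=='__main__':
    for al in(-.36,-.32,-.25,-.2,-.15,-.1):
        k=np.array([127*np.sin(al),28+127*np.cos(al)]);b=np.array([64*np.tan(al),92])
        q=np.array([103*np.sin(al),28+103*np.cos(al)])
        print(al,'knob',proj('side',1,*k).round(1),'under',proj('side',1,*q).round(1),'base',proj('side',1,*b).round(1))
E
python3 k.py; python3 s.py
```

```text
-0.36 knob [273.5 185.5] under [273.9 195. ] base [274.5 208.4]
-0.32 knob [273.8 185.9] under [274.1 195.3] base [274.7 209.1]
-0.25 knob [274.3 186.8] under [274.6 196.1] base [275.  210.2]
-0.2 knob [274.7 187.6] under [274.9 196.8] base [275.2 210.9]
-0.15 knob [275.1 188.6] under [275.2 197.6] base [275.4 211.7]
-0.1 knob [275.5 189.7] under [275.5 198.5] base [275.6 212.4]
tcp fwd,right,z [  2.8 -51.4 130.5] yaw [-3.139 -0.011 -0.04 ] t 6.32 F [ -0.1 -10.5  27. ] w -0.0
```

The lever has moved to about -0.18 rad. The upward force on the tool suggests the knob's top is pressing under the wider finger knuckles, so I'll back off, raise and push from higher up.

```bash

python3 -m inch '[0,-0.01,0,0,0,0,0, 0,-0.012,0,0,0,0,0, 0,0,0,0,0,0,0, -0.002,0,-0.018,0,0,0,0, 0,0,0,0,0,0,0]' >/dev/null; python3 s.py
python3 -m inch '[0,0.01,0,0,0,0,0, 0,0.005,0,0,0,0,0, 0,0,0,0,0,0,0]' >/dev/null; python3 s.py
python3 -m inch '[0,0.005,0,0,0,0,0, 0,0.005,0,0,0,0,0, 0,0,0,0,0,0,0]' >/dev/null; python3 s.py
```

```text
tcp fwd,right,z [ -1.4 -72.2 145.3] yaw [ 3.141e+00 -3.000e-03 -4.000e-02] t 6.73 F [ 0.8 -0.7  1. ] w 0.0
tcp fwd,right,z [ -2.4 -55.6 142.6] yaw [ 3.141e+00  1.000e-03 -4.200e-02] t 6.98 F [-0.2  0.5  0.3] w 0.0
tcp fwd,right,z [ -2.3 -46.2 143.3] yaw [ 3.141  0.    -0.041] t 7.23 F [-0.8  0.4  0.2] w 0.0
```

```bash

python3 -m inch '[0.002,0.005,0,0,0,0,0, 0,0.005,0,0,0,0,0, 0,0,0,0,0,0,0]' >/dev/null; python3 s.py
python3 -m inch '[0,0.005,0,0,0,0,0, 0,0.005,0,0,0,0,0, 0,0,0,0,0,0,0]' >/dev/null; python3 s.py
python3 -m inch '[0,0.005,0,0,0,0,0, 0,0.005,0,0,0,0,0, 0,0,0,0,0,0,0]' >/dev/null; python3 s.py
```

```text
tcp fwd,right,z [  0.  -36.7 143.8] yaw [-3.141e+00 -1.000e-03 -4.100e-02] t 7.48 F [ 0.3 -1.6  1.5] w -0.0
tcp fwd,right,z [  0.4 -26.9 145. ] yaw [-3.141e+00 -3.000e-03 -4.100e-02] t 7.73 F [-0.5 -2.8  7.3] w -0.0
tcp fwd,right,z [  0.8 -16.8 145.9] yaw [-3.141 -0.004 -0.041] t 7.98 F [-2.  -2.8 12.9] w 0.0
```

```bash
python3 - <<'E'
from h import *
from k import proj
a,d=bot.read_camera('side')
o=bot.get_obs();t=loc(o['ee_pos']);print('tip px',proj('side',*t), 'up30',proj('side',t[0],t[1],t[2]+30))
cv2.imwrite('pics/c4.png',cv2.resize(a[140:225,230:330],None,fx=7,fy=7,interpolation=2)[...,::-1])
E
```

```text
tip px [275.11877568 191.71297017] up30 [275.2863648 181.0276518]
```

View pics/c4.png

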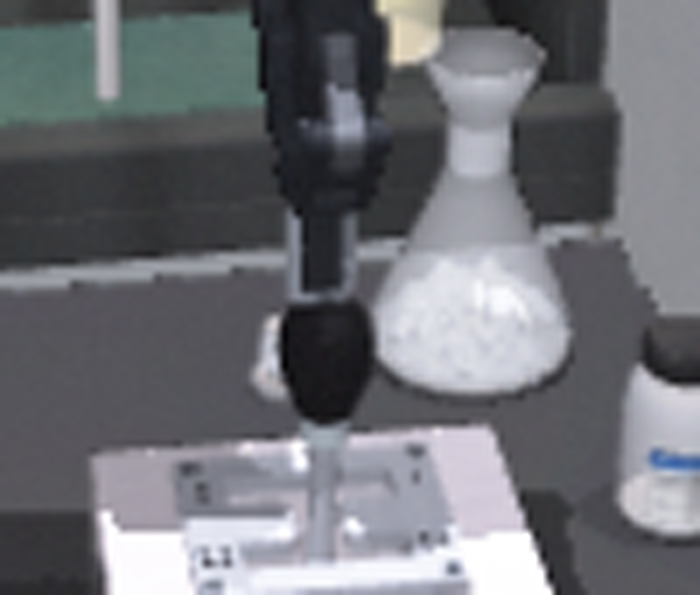

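The lever is about upright, with the knob at canvas (327,360), i.e. side pixel (276.7,191.4), and it is following the fingers. I'll continue right.

```bash

python3 -m inch '[0,0.005,0,0,0,0,0, 0,0.005,0,0,0,0,0, 0,0,0,0,0,0,0]' >/dev/null; python3 s.py
python3 -m inch '[0,0.005,0,0,0,0,0, 0,0.005,0,0,0,0,0, 0,0,0,0,0,0,0]' >/dev/null; python3 s.py
python3 - <<'E'
from h import *
from k import proj
a,d=bot.read_camera('side');cv2.imwrite('pics/c5.png',cv2.resize(a[140:225,230:330],None,fx=7,fy=7,interpolation=2)[...,::-1])
for al in(0,.1,.2,.3):
        print(al,[proj('side',1,L*np.sin(al),28+L*np.cos(al)).round(1) for L in(127,103,66)])
E
```

```text
tcp fwd,right,z [  0.9  -6.6 146.2] yaw [ 3.141 -0.005 -0.041] t 8.28 F [-1.4 -2.  15. ] w 0.0
tcp fwd,right,z [  0.8   3.7 146. ] yaw [ 3.141 -0.005 -0.041] t 8.53 F [-1.  -0.8 14.5] w 0.0
0 [array([276.3, 192.2]), array([276.2, 200.7]), array([276. , 213.3])]
0.1 [array([277.2, 195.3]), array([276.9, 203.2]), array([276.4, 214.9])]
0.2 [array([278. , 198.9]), array([277.5, 206.1]), array([276.8, 216.8])]
0.3 [array([278.8, 202.9]), array([278.2, 209.3]), array([277.2, 218.8])]
```

View pics/c5.png

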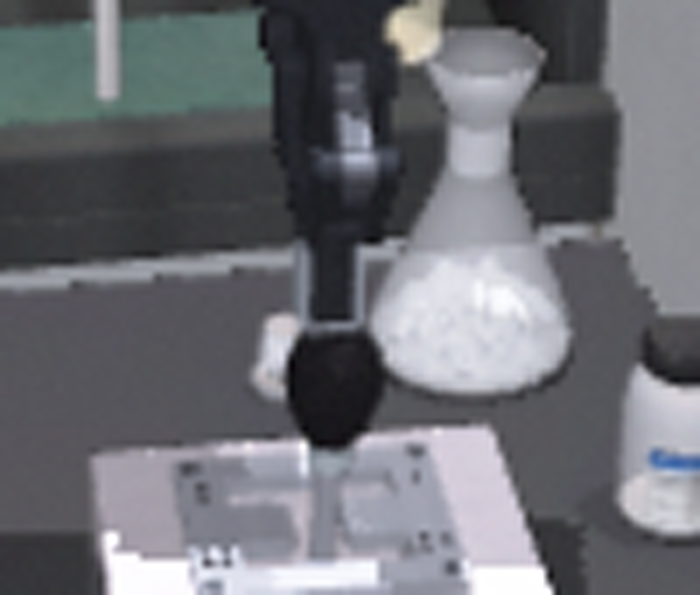

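```bash
python3 - <<'E'
from h import *
a,d=bot.read_camera('side')
for v in range(166,216,2):
    p=world('side',(277.5,v),d=float(np.median(d[v,276:280])));print(v,loc(p),a[v,278])
E
```

```text
166 [ -8.1  63.2 260.2] [36 38 42]
168 [ -6.5  54.6 250.6] [34 34 40]
170 [ -5.3  47.6 241.7] [31 31 36]
172 [ -2.7  32.7 228.4] [41 42 48]
174 [ -2.7  33.5 223.8] [32 33 40]
176 [  0.7  13.8 207.2] [36 37 42]
178 [  0.5  15.2 202.8] [38 38 45]
180 [  0.7  14.6 197.1] [36 38 43]
182 [  0.8  15.  192. ] [35 37 41]
184 [  0.3  18.1 188.5] [34 37 42]
186 [  2.1   8.1 177.1] [123 127 140]
188 [  1.4  12.9 174.5] [29 29 31]
190 [  0.4  19.5 173.3] [39 37 42]
192 [ -0.   22.3 169.5] [38 36 40]
194 [ -0.3  24.6 165.5] [28 28 32]
196 [ -0.5  26.1 161. ] [23 25 29]
198 [ -0.3  25.5 155.1] [25 26 27]
200 [  0.3  22.7 147.7] [23 23 25]
202 [  0.9  19.9 140.2] [22 22 24]
204 [  2.1  13.4 130.1] [ 90  93 100]
206 [  2.1  13.5 124.4] [150 158 170]
208 [  3.3   7.2 114.3] [127 128 141]
210 [  3.4   7.2 108.4] [146 145 157]
212 [  3.7   5.9 101.6] [121 125 135]
214 [ 3.8  6.  95.7] [111 111 122]
```

```bash
python3 - <<'E'
from k import *
print('c1 tip seen (309,179.5):',[proj('side',84.2,-35.5,z).round(1) for z in(132,145,160,175)])
print('c2 tip seen (295.5,182.5):',[proj('side',53.3,-40.7,z).round(1) for z in(125,140,155,170)])
E
python3 s.py
```

```text
c1 tip seen (309,179.5): [array([306.8, 190.2]), array([307.1, 185.8]), array([307.4, 180.6]), array([307.8, 175.3])]
c2 tip seen (295.5,182.5): [array([294.2, 192.3]), array([294.4, 187.3]), array([294.7, 182.1]), array([294.9, 176.8])]
tcp fwd,right,z [  0.8   3.3 146. ] yaw [ 3.141 -0.005 -0.041] t 8.63 F [-1.2 -0.3 13.1] w -0.0
```

Depth and both pictures agree that the real finger ends sit about 29 mm above the reported TCP, so the fingers have been riding on top of the knob. I'll lift off, go to its left and come down lower (reported z about 115).

```bash

python3 -m inch '[0,0,-0.02,0,0,0,0, 0,-0.025,0,0,0,0,0, 0,-0.025,0,0,0,0,0, 0,0,0,0,0,0,0, 0,0,0.02,0,0,0,0]' >/dev/null; python3 s.py
python3 -m inch '[0,0,0.015,0,0,0,0, 0,0,0.015,0,0,0,0, 0,0,0,0,0,0,0]' >/dev/null; python3 s.py
python3 -m inch '[0,0.01,0,0,0,0,0, 0,0.01,0,0,0,0,0, 0,0,0,0,0,0,0]' >/dev/null; python3 s.py
python3 -m inch '[0,0.005,0,0,0,0,0, 0,0.005,0,0,0,0,0, 0,0,0,0,0,0,0]' >/dev/null; python3 s.py
```

```text
tcp fwd,right,z [  1.3 -48.  146.5] yaw [ 3.141 -0.006 -0.038] t 9.05 F [ 1.1  0.1 -0.2] w -0.0
tcp fwd,right,z [ -1.9 -46.7 110.6] yaw [ 3.141  0.006 -0.041] t 9.3 F [-0.4 -0.3 -1.4] w 0.0
tcp fwd,right,z [  0.3 -25.  114.7] yaw [ 3.141e+00 -2.000e-03 -4.200e-02] t 9.55 F [0.4 0.6 1. ] w -0.0
tcp fwd,right,z [ -0.  -16.5 114.2] yaw [-3.141e+00 -1.000e-03 -4.100e-02] t 9.8 F [ 0.8 -1.7  0.8] w 0.0
```

Contact is now horizontal, at the spot expected. I'll keep pushing right.

```bash

python3 -m inch '[0,0.005,0,0,0,0,0, 0,0.005,0,0,0,0,0, 0,0,0,0,0,0,0]' >/dev/null; python3 s.py
python3 -m inch '[0,0.005,0,0,0,0,0, 0,0.005,0,0,0,0,0, 0,0,0,0,0,0,0]' >/dev/null; python3 s.py
python3 -m inch '[0,0.003,0,0,0,0,0, 0,0.002,0,0,0,0,0, 0,0,0,0,0,0,0]' >/dev/null; python3 s.py
```

```text
tcp fwd,right,z [ -0.3  -6.5 113.7] yaw [ 3.141 -0.    -0.041] t 10.05 F [ 0.5 -2.2  2. ] w -0.0
tcp fwd,right,z [ -0.6   3.6 113.2] yaw [ 3.142e+00  1.000e-03 -4.100e-02] t 10.3 F [ 0.1 -0.8 -1.2] w -0.0
tcp fwd,right,z [ -0.6   8.1 113.4] yaw [ 3.142e+00  1.000e-03 -4.100e-02] t 10.55 F [-0.4 -1.8 -0.6] w 0.0
```

```bash
cat > kn.py <<'E'
from k import *
a,d=bot.read_camera('side');P=[]
for v in range(170,230):
    for u in range(262,310):
        if a[v,u].max()<60 and d[v,u]>0:
            p=loc(world('side',(u,v),d=float(d[v,u])))
            if 105<p[2]<178 and -60<p[1]<80 and abs(p[0])<90: P.append(np.r_[p,u,v])
P=np.array(P);print(len(P))
for z in range(110,178,8):
    q=P[(P[:,2]>=z)&(P[:,2]<z+8)]
    if len(q): print(z,'fwd %.0f..%.0f'%(q[:,0].min(),q[:,0].max()),'right max %.0f med %.0f min %.0f'%(q[:,1].max(),np.median(q[:,1]),q[:,1].min()),'v %.0f..%.0f'%(q[:,4].min(),q[:,4].max()))
E
python3 kn.py; python3 - <<'E'
from k import *
for al in(.2,.25,.3,.35):print(al,[proj('side',0,L*np.sin(al),28+L*np.cos(al)).round(1) for L in(148,127,103)])
E
```

```text
220
126 fwd -5..6 right max 42 med 41 min 38 v 210..211
134 fwd -9..9 right max 49 med 46 min 42 v 208..210
142 fwd -13..11 right max 55 med 50 min 40 v 205..208
150 fwd -15..13 right max 56 med 51 min 35 v 200..206
158 fwd -13..17 right max 56 med 49 min 18 v 193..204
166 fwd -11..14 right max 52 med 40 min 16 v 190..200
174 fwd -8..4 right max 22 med 21 min 18 v 189..190
0.2 [array([278. , 192.3]), array([277.6, 198.9]), array([277.1, 206.1])]
0.25 [array([278.5, 194.6]), array([278. , 200.8]), array([277.4, 207.7])]
0.3 [array([279., 197.]), array([278.4, 202.9]), array([277.8, 209.4])]
0.35 [array([279.5, 199.6]), array([278.8, 205.1]), array([278.1, 211.1])]
```

The knob is at about 37–39 mm right and forward about 0, so roughly 0.3 rad across. I'll nudge a few more mm to its stop, then go round behind it.

```bash

python3 -m inch '[0,0.002,0,0,0,0,0, 0,0,0,0,0,0,0]' >/dev/null; python3 s.py
python3 -m inch '[0,0.002,0,0,0,0,0, 0,0,0,0,0,0,0]' >/dev/null; python3 s.py
python3 kn.py
```

```text
tcp fwd,right,z [ -0.5   9.9 113.5] yaw [-3.142  0.    -0.041] t 10.77 F [ 0.1 -2.5 -1.2] w -0.0
tcp fwd,right,z [ -0.5  12.  113.6] yaw [ 3.142  0.    -0.041] t 10.93 F [ 0.3 -2.2 -0.8] w 0.0
222
126 fwd -6..5 right max 47 med 44 min 42 v 211..212
134 fwd -9..9 right max 54 med 49 min 45 v 209..211
142 fwd -14..11 right max 58 med 54 min 44 v 206..210
150 fwd -14..15 right max 59 med 55 min 21 v 197..207
158 fwd -13..17 right max 57 med 51 min 23 v 194..204
166 fwd -9..13 right max 52 med 41 min 16 v 190..200
174 fwd -6..3 right max 26 med 24 min 22 v 189..191
```

```bash

python3 -m inch '[0,-0.02,0,0,0,0,0, 0,-0.02,0,0,0,0,0, -0.025,0,0,0,0,0,0, -0.025,0,0,0,0,0,0, 0,0,0,0,0,0,0]' >/dev/null; python3 s.py
python3 -m inch '[0,0.03,0,0,0,0,0, 0,0.033,0,0,0,0,0, 0,0,0,0,0,0,0, 0,0,0,0,0,0,0]' >/dev/null; python3 s.py
python3 -m inch '[0.01,0,0,0,0,0,0, 0.008,0,0,0,0,0,0, 0,0,0,0,0,0,0]' >/dev/null; python3 s.py
python3 -m inch '[0.005,0,0,0,0,0,0, 0.005,0,0,0,0,0,0, 0,0,0,0,0,0,0]' >/dev/null; python3 s.py
python3 -m inch '[0.005,0,0,0,0,0,0, 0.005,0,0,0,0,0,0, 0,0,0,0,0,0,0]' >/dev/null; python3 s.py
```

```text
tcp fwd,right,z [-53.6 -28.8 113.4] yaw [ 3.141e+00  3.000e-03 -3.900e-02] t 11.4 F [-0.8  0.4 -0.9] w 0.0
tcp fwd,right,z [-50.1  36.  113.9] yaw [ 3.141e+00 -1.000e-03 -4.300e-02] t 11.73 F [ 0.4 -0.1 -0.5] w 0.0
tcp fwd,right,z [-31.3  34.2 113.6] yaw [ 3.141e+00 -1.000e-03 -4.000e-02] t 11.98 F [ 0.2 -0.4  0.3] w -0.0
tcp fwd,right,z [-22.2  34.5 113.5] yaw [-3.142  0.    -0.04 ] t 12.23 F [-0.7 -0.1  0.5] w -0.0
tcp fwd,right,z [-11.9  34.7 113.6] yaw [-3.141 -0.    -0.041] t 12.48 F [-1.4  0.3  1.3] w -0.0
```

```bash

python3 -m inch '[0.005,0,0.003,0,0,0,0, 0.005,0,0.003,0,0,0,0, 0,0,0,0,0,0,0]' >/dev/null; python3 s.py
python3 -m inch '[0.005,0,0.002,0,0,0,0, 0.005,0,0.002,0,0,0,0, 0,0,0,0,0,0,0]' >/dev/null; python3 s.py
python3 -m inch '[0.003,0,0,0,0,0,0, 0,0,0,0,0,0,0]' >/dev/null; python3 s.py
python3 kn.py
```

```text
tcp fwd,right,z [ -2.1  34.8 106.8] yaw [-3.141e+00  1.000e-03 -4.100e-02] t 12.73 F [-0.7 -0.2 -0.4] w -0.0
tcp fwd,right,z [  8.1  34.9 103.1] yaw [-3.142  0.    -0.041] t 12.98 F [-1.4 -1.4  1.5] w -0.0
tcp fwd,right,z [ 10.4  34.7 103.1] yaw [-3.141e+00  1.000e-03 -4.100e-02] t 13.15 F [-1.5 -0.2 -1.3] w 0.0
244
118 fwd 25..34 right max 45 med 43 min 39 v 211..212
126 fwd 22..37 right max 50 med 46 min 41 v 209..211
134 fwd 5..46 right max 56 med 50 min 42 v 207..210
142 fwd 4..53 right max 58 med 51 min 40 v 204..208
150 fwd 4..54 right max 57 med 50 min 35 v 199..206
158 fwd -1..51 right max 54 med 46 min 34 v 196..202
166 fwd -2..13 right max 49 med 47 min 28 v 192..198
174 fwd -2..-2 right max 42 med 27 min 27 v 190..195
```

The knob is at about 37 mm forward and needs to reach about 47. I'll finish in small steps, watching the force.

```bash

python3 -m inch '[0.003,0,0,0,0,0,0, 0,0,0,0,0,0,0]' >/dev/null; python3 s.py
python3 -m inch '[0.003,0,0,0,0,0,0, 0,0,0,0,0,0,0]' >/dev/null; python3 s.py
python3 -m inch '[0.002,0,0,0,0,0,0, 0,0,0,0,0,0,0]' >/dev/null; python3 s.py
python3 kn.py
```

```text
tcp fwd,right,z [ 13.5  34.8 103.4] yaw [-3.141e+00  1.000e-03 -4.100e-02] t 13.37 F [-1.9 -0.4 -2.8] w 0.0
tcp fwd,right,z [ 16.   34.7 103.1] yaw [-3.141e+00  2.000e-03 -4.100e-02] t 13.53 F [-5.  -0.4 -2. ] w 0.0
tcp fwd,right,z [ 16.9  34.7 103. ] yaw [-3.141  0.005 -0.04 ] t 13.7 F [-10.   -0.3  -0.6] w -0.0
248
118 fwd 30..42 right max 45 med 41 min 37 v 211..212
126 fwd 27..45 right max 50 med 44 min 37 v 208..212
134 fwd 21..56 right max 55 med 50 min 42 v 206..210
142 fwd 12..62 right max 57 med 50 min 34 v 201..208
150 fwd 12..60 right max 57 med 48 min 32 v 198..205
158 fwd 11..56 right max 50 med 44 min 35 v 197..201
166 fwd 5..20 right max 48 med 48 min 29 v 192..199
174 fwd 5..5 right max 43 med 28 min 27 v 190..194
```

Force rose to 10 N with the knob at about 45–47 mm forward, so it's at the stop. I'll retreat straight back and up, then look.

```bash

python3 -m inch '[-0.015,0,0,0,0,0,0, -0.025,0,0,0,0,0,0, -0.025,0,0,0,0,0,0, 0,0,-0.03,0,0,0,0, 0,0,-0.03,0,0,0,0]' >/dev/null
python3 -m inch '[-0.03,-0.01,-0.03,0,0,0,0, -0.03,-0.01,0,0,0,0,0, -0.03,0,0,0,0,0,0, 0,0,0,0,0,0,0, 0,0,0,0,0,0,0]' >/dev/null; python3 s.py; python3 kn.py
python3 - <<'E'
from k import *
a,d=bot.read_camera('side');cv2.imwrite('pics/c6.png',cv2.resize(a[140:310,220:350],None,fx=3.5,fy=3.5,interpolation=2)[...,::-1])
for L in(127,103): 
  for f in(.3,.34,.38):
    v=np.array([np.tan(f),np.tan(.32),1]);v/=np.linalg.norm(v);print(L,f,proj('side',L*v[0],L*v[1],28+L*v[2]).round(1))
E
```

```text
tcp fwd,right,z [-134.9   14.8  193.4] yaw [ 3.141e+00 -3.000e-03 -4.100e-02] t 14.58 F [-0.4 -0.1  0.1] w 0.0
177
118 fwd 30..36 right max 43 med 42 min 40 v 211..212
126 fwd 28..42 right max 50 med 46 min 36 v 209..212
134 fwd 27..56 right max 57 med 51 min 38 v 206..210
142 fwd 27..61 right max 57 med 52 min 35 v 203..208
150 fwd 29..59 right max 55 med 48 min 32 v 199..205
158 fwd 34..55 right max 49 med 40 min 36 v 197..201
127 0.3 [293.6 204. ]
127 0.34 [295.5 204.2]
127 0.38 [297.4 204.5]
103 0.3 [289.9 210.2]
103 0.34 [291.4 210.4]
103 0.38 [292.9 210.6]
```

View pics/c6.png

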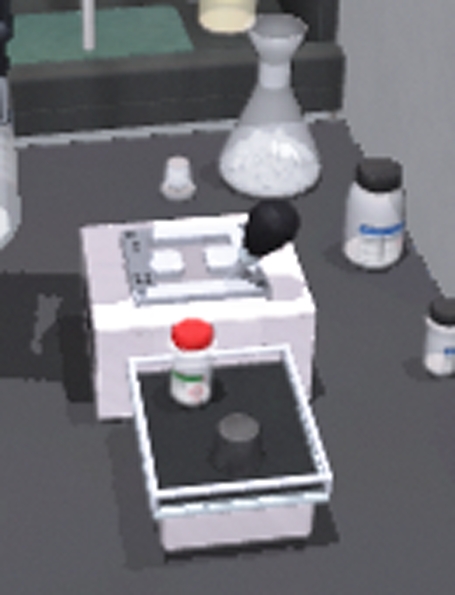

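The lever is in the third slot with the knob at canvas (271,226), i.e. side pixel (297.4,204.6). That matches the 0.38 rad prediction of (297.4,204.5). The vial and bung are undisturbed and the hand is clear.

```bash
python3 -c "
from workcell import bot
print(bot.job_done())"
```

```text
the job is handed in; nothing more can be done
None
```

I pushed the lever through neutral and across to the right, then all the way forward into third. The last camera check puts it at its stop, about 0.38 rad, with the vial and bung in place and the hand clear, and I've handed the job in (no verdict came back).

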